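# Raise and aim the telescoping temperature scanner at the lone cookie

## Task

Take the scanner's upright black grip so that the button in its side is squeezed in, and while the mast is still fully down swing the scanner round to point at the middle of the one large cookie that lies alone on its pan. Then, keeping the button squeezed and the aim steady, pull the mast up past its first stop to the second stop, and finish while still holding it there, fully extended, aimed and at rest. Leave the rings, crockery and other loose things where they are.

Things in the scene. Friction and masses are not known exactly. Their poses are not given: they have to be found in the camera images.
- grip (a point): Centre of the scanner's grip and the point to take it at, on the mast's axis, 186 mm above the table while the mast is down. The grip is an upright black block 44 mm long (x), 28 mm thick (y), 64 mm high, its top 28 mm above this point; take it from above across its thickness, the button being in its +y side. x axis: where the scanner looks (level); z up.
- lens (a point): Lens at the end of the scanner's round snout, 76 mm ahead (+x) of the mast's axis and 51 mm below grip. The snout sits on the grey sensor housing, 80 x 42 x 30 mm, whose top is 36 mm below grip. The scanner sees a tall upright slit: only its bearing counts, not the slope. x axis: where it looks.
- stand: Base plate of the mast, 110 mm square, bolted to the table, its origin at the centre of its underside on the mast's axis. The mast rises from it in a steel tube 21 mm thick.
- button_face (a point): Middle of the outer face of the squeeze button, a grey pad 13 mm wide and 28 mm high in the grip's +y side, at the height of grip. It stands 7 mm proud of the grip (35 mm over button and grip, 28 mm once squeezed flush). It springs back when let go (about 2 N to start it, 6 N to push it flush).
- trigger (a joint): Squeeze button: 0 out, 0.007 m flush with the grip, 0.0085 at its end. It unlocks the mast from about 0.004; unless it is pressed a steel pawl keeps the mast down.
- swivel (a joint): Turn of the whole mast and scanner about its upright axis on the base plate, rad, anticlockwise from above, free within -1.7 to 1.7, light friction (about 0.06 N m); it stays where it is left.
- tube_top (a joint): Upper section: metres it has been drawn out of the middle section, 0 down, 0.060 at its end (the first stop of the mast). It comes out first, with about 3 N.
- tube_mid (a joint): Middle section: metres it has been drawn out of the bottom tube, 0 down, 0.060 at its end. It follows once the upper section is fully out (then about 6 N); both fully out, 0.120 m above the start, is the second stop, which is hard. Both slide back down by their own weight when let go.
- cookie (a point): Centre, half-way up, of the one large cookie, 100 mm across and 32 mm high, alone on an aluminium pan of 240 x 165 mm with a 20 mm rim. Beside it stand two like pans, one with six small cookies and one with three long rolls; their order varies. Pans and cookies are fixed to the table.
- cutter_large: plain steel ring cutter, 90 mm across, 45 mm high, stands on the table; bystander, origin at the centre of its underside
- cutter_small: plain steel ring cutter, 64 mm across, 45 mm high; bystander, origin under its centre
- bowl: steel bowl, 130 mm across, 55 mm high; bystander, origin under its centre
- shaker: aluminium sugar shaker, 60 mm across, 85 mm high; bystander, origin under its centre
- jam_jar: amber glass jar with a steel lid, 72 mm across, 85 mm high; bystander, origin under its centre
- cup: white cup, 72 mm across, 75 mm high; bystander, origin under its centre
- spatula: spatula lying flat on the table, under 40 mm high; bystander, origin at its handle's underside

How it is judged (in metres and radians):
On the way:
1. the button is squeezed in and the scanner points at the lone large cookie while the mast is still down (value of joint trigger above 0.005 m and y of cookie in the frame of grip between -0.022 and 0.022 m and x of cookie in the frame of grip above 0.05 m and value of joint each of tube_top, tube_mid below 0.012 m and contact force between the fingers and tube_top above 3 N), for 0.2 s.
At the end, for the whole second after the job is handed in: The mast is held by the gripper at its second stop (each section within 5 mm of fully out), the button squeezed in at least 5 mm, the scanner's line of sight passing within 22 mm of the lone cookie's centre seen from above, everything at rest (value of joint trigger above 0.005 m and y of cookie in the frame of grip between -0.022 and 0.022 m and x of cookie in the frame of grip above 0.05 m and value of joint each of tube_top, tube_mid above 0.055 m and contact force between the fingers and tube_top above 3 N and linear speed of tube_top below 0.02 m/s and velocity of joint swivel between -0.1 and 0.1 rad/s); the arm keeps its last pose, push and grip.
It fails at once if the mast is raised by more than 20 mm while the scanner points well off the cookie (over 45 mm from its middle) or the button is not squeezed (value of joint tube_top above 0.02 m and (value of joint trigger below 0.003 m or y of cookie in the frame of grip above 0.045 m or y of cookie in the frame of grip below -0.045 m or x of cookie in the frame of grip below 0 m)).
It fails at once if a loose bystander is shifted by more than 30 mm (distance of any of cutter_large, cutter_small, bowl, shaker, jam_jar, cup, spatula from where it was at the start of the episode above 0.03 m).
It also fails if it takes over 34 s, if anything falls off the work surface, if the arm or the gripper's body presses on something with over 40 N, if the wrist force passes 120 N, or if a joint passes its speed limit or range.

## Robot

A 7-joint arm with a two-finger parallel gripper is mounted at the origin on the work surface. World frame = base frame: x ahead of the robot, y to its left, z up, the work surface at z = 0. Lengths are in m, angles in degrees, forces in N, time in s.
With the tool pointing down it reaches from about 0.425 to 0.875 m from the base axis. Payload 4.7 kg.
Tool frame: the origin (TCP) lies at the very end of the fingers, on their centre line; the grasp point (between the pads) lies 19 mm behind it; z points along the fingers, y is the direction in which the jaws open and shut (so a half turn about z gives the same grasp; the last joint's range is limited). The gripper opens to 87 mm and grips with 3 to 60 N. Pads are 19 mm wide; open, the fingers measure 117 mm over their backs; the gripper's body (75 mm by 190 mm) begins 51 mm behind the grasp point.
Start: joints at [65.438, 18.392, -4.016, 83.108, 1.295, 78.541, -3.26], TCP at [0.278, -0.587, 0.223] pointing down, gripper open.
Joint ranges: [-163.93, 163.93], [-17.29, 119.83], [-79.2, 71.16], [3.27, 140.29], [-89.18, 269.18], [5.43, 117.66], [-154.24, 154.24]. Speed limits (degrees/s): [147.25, 147.25, 180, 180, 180, 180, 180].

## Interface

Orientations are given as [roll, pitch, yaw] about the fixed x, y, z axes, in that order (R = Rz(yaw) Ry(pitch) Rx(roll)).
In Python, from cell import monitor, read_camera, camera_info, env, look_for gives the robot as it stands.
- The arm moves only by the tool servo_tool, never from a script. Its argument "commands" is one flat list of numbers, 6 for each row, row after row: the shift along the tool's x, y, z in mm, then the turn, a rotation vector about the tool's x, y, z in degrees. A call has 1 to 10 rows; each row shifts and turns the commanded pose from where the row before left it, along the tool's axes as they then stand; what a row does not reach is not made up. A row lasts 1/10 s, in which the tool goes at most 50 mm and 8.59 degrees, less where a joint would pass 70% of its speed; a pose out of reach is approached as far as the arm can. A call is refused whole if a number of a shift passes 50 or a number of a turn 8.59, either way. A call with a gripper value outside its range is refused whole. "jaw" is the finger opening in mm, from 0 to 87, set as the call begins (left out, the last holds). The fingers move at their own pace and stop on an object; "newtons" is the grip in N (left out, the last holds). Time passes only in rows, so rows that do not move let the fingers close. It gives the time, the measured TCP pose, the force and the opening at its end, in the units of the state.
- monitor.get_obs(): the state, without advancing time (a new reading comes with each control period).
- read_camera(name): name is "scene" or "side" or "wrist"; returns (picture, depth): 400x640x3 uint8, red, green, blue; 400x640 float32, m along the optical axis (not along the pixel's ray), 0 where there is no reading.
- camera_info(name): a dict with "camera_matrix" (3x3 intrinsics, pixels), "k1" (the pictures are not rectified: a ray, as slopes to the right and down, at radius r is drawn at 1 + k1 r^2 times it, then the intrinsics apply), "R" (3x3) and "t" (3): a world point X has camera coordinates R X + t; the wrist camera has in their place "T_tool_cam" (4x4, takes a point from camera to tool coordinates, whose origin is the TCP and whose axes are the flange's). Camera axes: x right, y down, z forward; pixel columns grow to the right and rows downward; lengths in m; the calibration is good to about 2 mm. A picture is of the moment at which its call begins: read the wrist's pose just before it. camera_info takes no time and is no camera call.
- env.sign_off(): hands the job in, once; it reports no verdict.
Trained networks look in the newest picture that a camera, given by its name, has taken for a name from the list of things; names that differ only in an ending like _2 or _b are one class to them, and where a whole thing is asked for, a point or a joint stands for the part that bears it (a point fixed in the world has none). Each returns a list of dicts, best first, with "conf" (0 to 1); they miss things now and then, are a little off and sometimes report something else, mostly with a low value. They report only what shows in the picture. A call takes as long as a camera call.
- look_for(camera, label): "box" ([left, top, width, height] in pixels, round what is visible of it).
The state is a dict: "time_s": time; "qpos": joint angles; "joint_velocities": joint speeds; "effort": joint torques, N m; "tool_pos": TCP position; "tool_rot": TCP orientation; "force": force on the tool from outside, world axes, zero at the start; "wrist_torque": the same for the moment, N m; "grip_width": finger opening in m.
Only numpy, scipy, OpenCV 4.12 (cv2) and the standard library are available. Lean on these libraries where they do the work, as an engineer would, in place of code of your own. Each camera call takes 0.05 s, during which the arm holds its last target.

## Working session

There is one attempt and no reset: what is moved stays moved. The work goes in short steps, Python scripts to look and compute and a tool call to move; the robot and the scene stay as the last step left them, time stands still between calls to the robot, and variables do not carry over. Pictures are saved under pics/ and viewed, and the job is handed in when it is done.

Besides the shell and the picture viewer there is one more tool, called after "Emit:" as name(argument=value, ...), one argument or row to a line, values as JSON. servo_tool: Moves the arm, as the interface text tells. Its arguments: {"type":"object","properties":{"commands":{"type":"array","items":{"type":"number"}},"jaw":{"type":"number"},"newtons":{"type":"number"}},"required":["commands"]}

```bash
mkdir -p pics; cat > h.py <<'E'
from cell import monitor, read_camera, camera_info, env, look_for
import numpy as np, cv2
from scipy.spatial.transform import Rotation as Ro
def snap(name,f):
    o=monitor.get_obs(); im,d=read_camera(name)
    cv2.imwrite('pics/'+f+'.png',im[:,:,::-1]); np.savez('pics/'+f+'.npz',d=d,pos=o['tool_pos'],rot=o['tool_rot'])
    return im,d,o
def cloud(name,d,o=None):
    c=camera_info(name);K=np.array(c['camera_matrix']);k=c['k1']
    v,u=np.mgrid[0:d.shape[0],0:d.shape[1]]
    p=np.stack([u,v],-1).reshape(-1,1,2).astype(float)
    s=cv2.undistortPoints(p,K,np.array([k,0,0,0,0.])).reshape(d.shape+(2,))
    P=np.concatenate([s*d[...,None],d[...,None]],-1)
    if 'R' in c:
        return (P-np.array(c['t']))@np.array(c['R'])
    T=np.array(c['T_tool_cam']);P=P@T[:3,:3].T+T[:3,3]
    R=Ro.from_euler('xyz',o['tool_rot'],degrees=True).as_matrix()
    return P@R.T+np.array(o['tool_pos'])
E
python3 - <<'E'
from h import *
print(monitor.get_obs())
for n in ['scene','side','wrist']:
    im,d,o=snap(n,n+'0')
    for l in ['grip','cookie','stand','button_face','lens']:
        print(n,l,[(r['box'],round(r['conf'],2)) for r in look_for(n,l)][:3])
E
```

```text
{'time_s': 0.0, 'qpos': array([65.43811291, 18.43993774, -4.01411276, 83.17435962,  1.29549853,
       78.54121553, -3.25933789]), 'joint_velocities': array([ 0.14848682,  0.0591827 ,  0.0156552 , -0.07476541, -0.01341692,
        0.01572632, -0.06610875]), 'effort': array([-1.46998882e-04, -4.91298902e+01, -4.04102588e-01, -3.12526917e+01,
       -6.39215251e-02,  4.37383074e-02,  1.73961776e-04]), 'tool_pos': array([ 0.27819796, -0.58684546,  0.22145613]), 'tool_rot': array([-1.79889752e+02,  6.68190814e-03,  2.53710465e+01]), 'force': array([ 0.04473413,  0.66645027, -0.08121459]), 'wrist_torque': array([-0.00151197, -0.02334006, -0.0491643 ]), 'grip_width': 0.08703041168243528}
scene grip [([308.2, 155.8, 35.8, 34.1], 0.71), ([245.6, 123.7, 24.4, 29.8], 0.36)]
scene cookie [([165.1, 182.7, 94.1, 75.3], 0.64), ([416.7, 304.6, 35.7, 36.4], 0.5)]
scene stand [([309.6, 154.7, 46.9, 67.4], 0.69), ([307.0, 154.0, 37.0, 38.7], 0.38)]
scene button_face [([333.0, 165.5, 3.9, 15.5], 0.61), ([309.0, 155.8, 35.5, 37.8], 0.52), ([306.8, 154.2, 35.8, 39.5], 0.19)]
scene lens [([310.3, 157.4, 33.7, 34.6], 0.8), ([267.9, 165.4, 20.5, 21.8], 0.36)]
side grip [([290.3, 185.9, 36.2, 32.2], 0.8)]
side cookie [([359.9, 245.3, 85.9, 56.1], 0.74)]
side stand [([288.6, 186.4, 39.6, 61.8], 0.57)]
side button_face []
side lens [([289.3, 189.0, 31.2, 26.8], 0.89)]
wrist grip []
wrist cookie []
wrist stand []
wrist button_face []
wrist lens []
```

View pics/scene0.png

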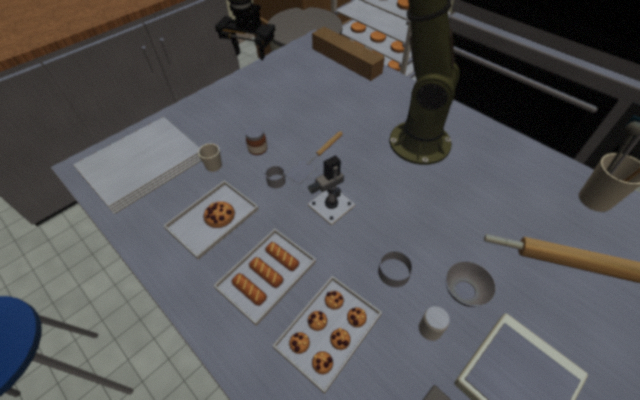

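View pics/side0.png

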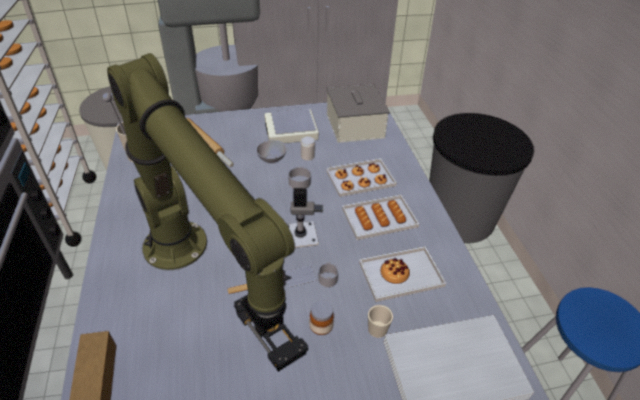

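```bash
cat > a.py <<'E'
from h import *
for n in ['scene','side']:
    z=np.load(f'pics/{n}0.npz');d=z['d'];P=cloud(n,d);im=cv2.imread(f'pics/{n}0.png')
    P[d==0]=np.nan
    np.save(f'pics/{n}P.npy',P)
    # top view
    for nm,f in (('z',0),('c',1)):
        S=800;img=np.zeros((600,800,3),np.uint8)
        # u = (0.8 - y)/..., scale 500px/m : y in [-.8,.8], x in [0,1.2]
        Q=P.reshape(-1,3);C=im.reshape(-1,3)
        g=np.isfinite(Q).all(1);Q=Q[g];C=C[g]
        i=np.argsort(Q[:,2]);Q=Q[i];C=C[i]
        u=((0.8-Q[:,1])*500).astype(int);v=((1.2-Q[:,0])*500).astype(int)
        k=(u>=0)&(u<800)&(v>=0)&(v<600)
        img[v[k],u[k]]=C[k] if f else np.clip(Q[k,2:3]*1000,0,255)
        cv2.imwrite(f'pics/{n}top{nm}.png',img)
E
python3 a.py
```

```text
(no output)
```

The lone cookie shows at (219,214) in the scene picture and (395,270) in the side one. The scanner's grip is at (332,166) and (299,197), with the snout pointing lower-left in the scene picture and right in the side one.

```bash
python3 - <<'E'
import numpy as np,cv2
C=None
for n,ck,gr in (('scene',(165,180,95,76),(300,145,62,82)),('side',(358,240,88,64),(276,175,60,80))):
    P=np.load(f'pics/{n}P.npy');im=cv2.imread(f'pics/{n}0.png').astype(int)
    x,y,w,h=ck;Q=P[y:y+h,x:x+w].reshape(-1,3)
    k=(Q[:,2]>.024)&(Q[:,2]<.05);q=Q[k];m=np.median(q,0);q=q[np.hypot(*(q-m)[:,:2].T)<.07]
    (c,r)=cv2.minEnclosingCircle(q[:,:2].astype(np.float32));print(n,'cookie',len(q),q.mean(0).round(4),c,r,q[:,2].max())
    x,y,w,h=gr;Q=P[y:y+h,x:x+w].reshape(-1,3);cc=im[y:y+h,x:x+w].reshape(-1,3)
    for lo,hi in ((.205,.225),(.165,.205),(.158,.225),(.11,.155),(.02,.1),(.003,.02)):
        q=Q[(Q[:,2]>lo)&(Q[:,2]<hi)]
        if len(q)>3:
            b=cv2.minAreaRect(q[:,:2].astype(np.float32)); print(lo,len(q),q.mean(0).round(4),q.min(0).round(3),q.max(0).round(3),np.round(b[0],4),np.round(b[1],4),round(b[2],1))
    c=(slice(gr[1],gr[1]+gr[3]),slice(gr[0],gr[0]+gr[2]))
    cv2.imwrite(f'pics/{n}crop.png',cv2.resize(im[c].astype(np.uint8),None,fx=7,fy=7,interpolation=cv2.INTER_CUBIC))
E
```

```text
scene cookie 508 [ 0.714  -0.2468  0.0328] (0.7109590768814087, -0.2518048882484436) 0.04568106308579445 0.044303149136415865
0.205 140 [ 0.4368 -0.0278  0.2123] [ 0.413 -0.047  0.205] [ 0.458 -0.012  0.217] [ 0.4347 -0.029 ] [0.0293 0.0441] 77.8
0.165 164 [ 0.4438 -0.0205  0.1866] [ 0.417 -0.043  0.165] [ 0.459 -0.008  0.205] [ 0.4416 -0.0209] [0.0208 0.0464] 51.1
0.158 332 [ 0.4408 -0.0238  0.1953] [ 0.413 -0.047  0.158] [ 0.459 -0.008  0.217] [ 0.4358 -0.026 ] [0.0356 0.045 ] 77.8
0.11 421 [ 0.4634 -0.0248  0.1406] [ 0.406 -0.06   0.111] [0.512 0.007 0.155] [ 0.4593 -0.03  ] [0.0466 0.1086] 58.6
0.02 202 [ 0.4354 -0.0306  0.0502] [ 0.264 -0.221  0.02 ] [0.481 0.013 0.1  ] [ 0.3914 -0.1199] [0.3125 0.0824] 52.9
0.003 1096 [ 0.416  -0.0611  0.0101] [ 0.178 -0.284  0.003] [0.544 0.078 0.02 ] [ 0.3663 -0.0967] [0.352  0.2171] 44.5
side cookie 445 [ 0.7091 -0.2587  0.0328] (0.7135854959487915, -0.25660139322280884) 0.048356447368860245 0.0464047269907568
0.205 99 [ 0.4358 -0.034   0.2122] [ 0.414 -0.048  0.205] [ 0.458 -0.009  0.218] [ 0.4376 -0.032 ] [0.0353 0.0421] 67.4
0.165 114 [ 0.4356 -0.0423  0.1842] [ 0.415 -0.052  0.165] [ 0.455 -0.033  0.204] [ 0.4353 -0.042 ] [0.0124 0.0394] 78.0
0.158 233 [ 0.4357 -0.0388  0.1941] [ 0.414 -0.052  0.158] [ 0.458 -0.009  0.218] [ 0.4365 -0.03  ] [0.0365 0.0421] 78.0
0.11 327 [ 0.4565 -0.0455  0.1429] [ 0.404 -0.062  0.121] [ 0.512 -0.008  0.155] [ 0.4591 -0.0382] [0.0436 0.1063] 80.7
0.02 319 [0.458  0.0765 0.0435] [ 0.399 -0.057  0.02 ] [0.613 0.283 0.1  ] [0.5041 0.1022] [0.3379 0.18  ] 80.2
0.003 1144 [0.482  0.0603 0.0084] [ 0.368 -0.135  0.003] [0.627 0.312 0.02 ] [0.4747 0.0855] [0.4252 0.2379] 80.0
```

View pics/scenecrop.png

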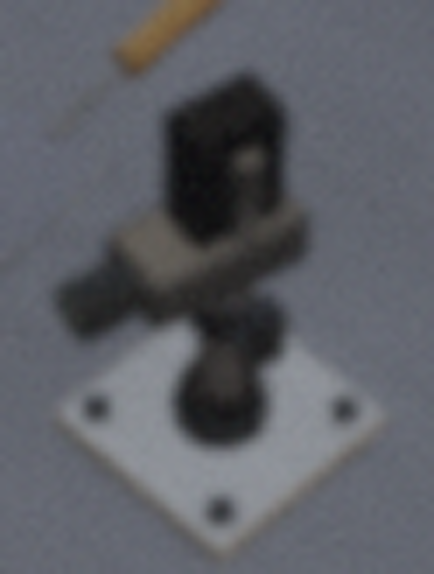

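View pics/sidecrop.png

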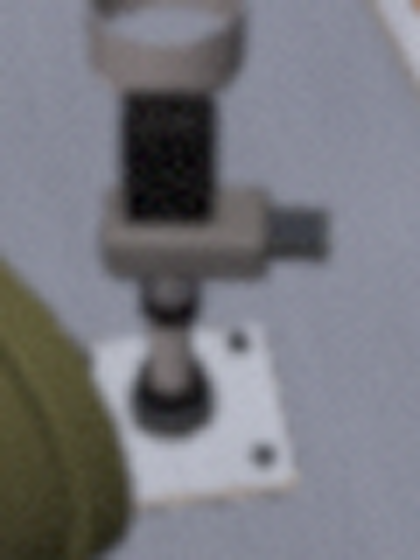

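```bash
python3 - <<'E'
import numpy as np,cv2
from h import *
for n,gr in (('scene',(300,145,62,60)),('side',(276,175,60,55))):
    P=np.load(f'pics/{n}P.npy');x,y,w,h=gr;Q=P[y:y+h,x:x+w].reshape(-1,3)
    q=Q[(Q[:,2]>.138)&(Q[:,2]<.152)];print('snout/housing top',len(q))
    for a in np.arange(.40,.52,.01):
        s=q[(q[:,0]>a)&(q[:,0]<a+.01)]
        if len(s)>2: print(round(a,2),len(s),s[:,1].min().round(4),s[:,1].max().round(4),s[:,1].mean().round(4))
print(camera_info('wrist'))
E
```

```text
snout/housing top 279
0.4 4 -0.0199 -0.01 -0.0153
0.41 15 -0.0154 -0.0043 -0.009
0.42 18 -0.0157 -0.0053 -0.0098
0.43 12 -0.0136 -0.0064 -0.0104
0.44 15 -0.02 -0.0105 -0.0148
0.45 40 -0.0543 -0.0118 -0.0289
0.46 43 -0.0565 -0.0142 -0.0324
0.47 45 -0.0586 -0.0156 -0.0346
0.48 31 -0.0497 -0.0215 -0.0346
0.49 24 -0.053 -0.0302 -0.0391
0.5 29 -0.0566 -0.0301 -0.0415
0.51 3 -0.0475 -0.0385 -0.0429
snout/housing top 208
0.4 13 -0.0431 -0.0154 -0.0352
0.41 21 -0.0501 -0.0083 -0.0342
0.42 15 -0.0521 -0.0357 -0.0451
0.43 14 -0.056 -0.0425 -0.048
0.44 14 -0.0581 -0.0417 -0.0502
0.45 16 -0.059 -0.0344 -0.0503
0.46 26 -0.0603 -0.0217 -0.0449
0.47 28 -0.0616 -0.0194 -0.045
0.48 19 -0.0545 -0.0264 -0.0409
0.49 19 -0.0578 -0.0326 -0.0459
0.5 19 -0.0562 -0.0355 -0.0475
0.51 4 -0.0517 -0.0345 -0.0443
{'camera_matrix': array([[275.61783916,   0.        , 322.41325005],
       [  0.        , 275.61783916, 196.81993901],
       [  0.        ,   0.        ,   1.        ]]), 'k1': -0.030206206801839205, 'T_tool_cam': array([[ 1.12245912e-03, -9.62635827e-01, -2.70796979e-01,
         7.47004601e-02],
       [ 9.99999070e-01,  1.29046158e-03, -4.42347896e-04,
        -1.65751578e-04],
       [ 7.75273031e-04, -2.70796231e-01,  9.62636380e-01,
        -1.62399599e-01],
       [ 0.00000000e+00,  0.00000000e+00,  0.00000000e+00,
         1.00000000e+00]])}
```

Emit:
servo_tool(
  commands=[0,0,-40,0,0,0,0,0,-40,0,0,0,0,0,-20,0,0,-8,0,0,0,0,0,-8,0,0,0,0,0,-8,0,0,0,0,0,-8,0,0,0,0,0,-8],
  jaw=87,
)

```text
time_s: 1.6
tool_pos: [0.2785, -0.5873, 0.3226]
tool_rot: [180.0, 0.0, 65.7]
force: [1.0, -0.2, -0.5]
grip_width: 0.087
```

Emit:
servo_tool(
  commands=[0,0,0,0,0,-8,0,0,0,0,0,-8,0,0,0,0,0,-8,0,0,0,0,0,-8,0,0,0,0,0,-8,0,0,0,0,0,-8,0,0,0,0,0,-8,0,0,0,0,0,-8,0,0,0,0,0,-8,0,0,0,0,0,-8],
)

```text
time_s: 2.6
tool_pos: [0.2784, -0.5873, 0.3226]
tool_rot: [-180.0, 0.0, 145.7]
force: [0.8, 0.4, 0.1]
grip_width: 0.0872
```

Emit:
servo_tool(
  commands=[0,0,0,0,0,-8,0,0,0,0,0,-8,0,0,0,0,0,-6,0,0,0,0,0,0],
)

```text
time_s: 3.0
tool_pos: [0.2784, -0.5873, 0.3226]
tool_rot: [180.0, 0.0, 167.4]
force: [-0.5, 0.2, 0.8]
grip_width: 0.0868
```

Emit:
servo_tool(
  commands=[-8,20,0,0,0,0,-8,38,0,0,0,0,-8,40,0,0,0,0,-8,40,0,0,0,0,-8,40,0,0,0,0,-8,40,0,0,0,0,-8,40,0,0,0,0,3,40,0,0,0,0,3,40,0,0,0,0,3,40,0,0,0,0],
)

```text
time_s: 4.0
tool_pos: [0.4073, -0.2255, 0.3225]
tool_rot: [-180.0, 0.0, 167.3]
force: [1.3, 0.8, 0.2]
grip_width: 0.0869
```

Emit:
servo_tool(
  commands=[3,40,0,0,0,0,3,40,0,0,0,0,3,40,0,0,0,0,3,40,0,0,0,0,3,25,0,0,0,0,0,15,0,0,0,0,0,0,0,0,0,0,0,0,0,0,0,0],
)

```text
time_s: 4.8
tool_pos: [0.4357, -0.0302, 0.3225]
tool_rot: [-179.9, 0.0, 167.4]
force: [0.4, -1.0, -0.3]
grip_width: 0.0872
```

```bash
python3 - <<'E'
from h import *
im,d,o=snap('wrist','w1');print(o['tool_pos'],o['tool_rot'],o['qpos'].round(1))
P=cloud('wrist',d,o);P[d==0]=np.nan;np.save('pics/w1P.npy',P)
Q=P.reshape(-1,3)
near=np.hypot(Q[:,0]-.436,Q[:,1]+.03)<.1
for lo,hi in ((.19,.205),(.205,.225),(.14,.155)):
    q=Q[near&(Q[:,2]>lo)&(Q[:,2]<hi)]
    if len(q)>3:
        b=cv2.minAreaRect(q[:,:2].astype(np.float32));print(lo,len(q),q.mean(0),b)
E
```

```text
[ 0.43570764 -0.03016361  0.32246268] [-1.79925563e+02  7.10375546e-03  1.67350127e+02] [ 56.2 -12.  -46.9 100.2  -8.7  88.   87.6]
0.19 143 [ 0.42675098 -0.01873606  0.1984081 ] ((0.42445483803749084, -0.019834918901324272), (0.0411175936460495, 0.01833023689687252), 36.78718948364258)
0.205 1126 [ 0.43366329 -0.02975179  0.21355304] ((0.43463942408561707, -0.030188599601387978), (0.02787965163588524, 0.04307202249765396), 77.84878540039062)
0.14 1005 [ 0.45248529 -0.03456508  0.14736231] ((0.45747101306915283, -0.035198505967855453), (0.041651517152786255, 0.10976341366767883), 77.91302490234375)
```

View pics/w1.png

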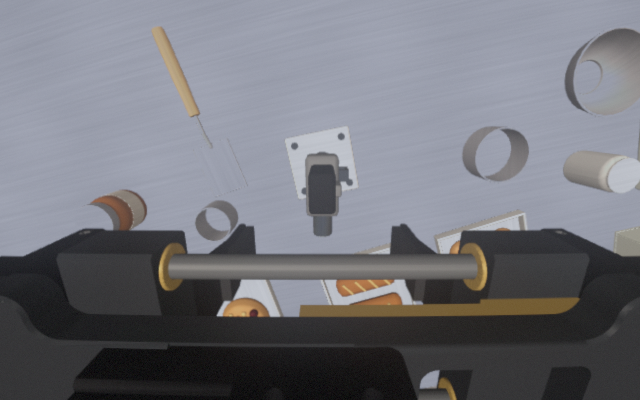

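Emit:
servo_tool(
  commands=[0.5,0,10,0,0,-0.5,0,0,20,0,0,0,0,0,20,0,0,0,0,0,20,0,0,0,0,0,20,0,0,0,0,0,20,0,0,0,0,0,20,0,0,0,0,0,15,0,0,0,0,0,10,0,0,0,0,0,0,0,0,0],
)

```text
time_s: 5.85
tool_pos: [0.4343, -0.0306, 0.1659]
tool_rot: [180.0, -0.2, 167.8]
force: [0.0, -0.5, -0.8]
grip_width: 0.0873
```

```bash
python3 - <<'E'
from h import *
o=monitor.get_obs();print(o['tool_pos'],o['tool_rot'],o['qpos'].round(1),o['force'])
E
```

```text
[ 0.4342731  -0.03061835  0.16591178] [ 1.79967347e+02 -1.77899365e-01  1.67806807e+02] [ 55.7  -6.1 -51.3 114.6  -5.2  69.5  84.1] [ 0.02331623 -0.51189712 -0.76760163]
```

Close gently, then firm up.

Emit:
servo_tool(
  commands=[0,0,0,0,0,0,0,0,0,0,0,0,0,0,0,0,0,0,0,0,0,0,0,0,0,0,0,0,0,0,0,0,0,0,0,0,0,0,0,0,0,0,0,0,0,0,0,0],
  jaw=0,
  newtons=35,
)

```text
time_s: 6.65
tool_pos: [0.4358, -0.0294, 0.1676]
tool_rot: [179.9, 0.0, 167.9]
force: [-0.2, 0.4, 0.9]
grip_width: 0.0309
```

```bash
python3 - <<'E'
from h import *
o=monitor.get_obs();print(o)
E
```

```text
{'time_s': 6.65, 'qpos': array([ 55.6103252 ,  -6.21957845, -51.39351167, 114.40221463,
        -5.24302666,  69.55080221,  84.11472777]), 'joint_velocities': array([ 1.35366191e-02, -1.38566136e-01,  9.32100552e-02, -1.18180166e-03,
        2.55539556e+00,  2.76109444e-01,  2.20757456e-02]), 'effort': array([ 1.09323163e+00, -1.35896212e+01,  3.60483214e+00, -2.93834853e+01,
        3.27520715e-01,  1.04671607e-01,  2.48625741e-02]), 'tool_pos': array([ 0.4357853 , -0.02941809,  0.16760754]), 'tool_rot': array([1.79943151e+02, 8.27299448e-03, 1.67897938e+02]), 'force': array([-0.21935924,  0.35697948,  0.86900281]), 'wrist_torque': array([-0.52590886,  0.01842259, -0.07816665]), 'grip_width': 0.03085420557481886}
```

Emit:
servo_tool(
  commands=[0,0,0,0,0,0,0,0,0,0,0,0,0,0,0,0,0,0,0,0,0,0,0,0,0,0,0,0,0,0],
)

```text
time_s: 7.15
tool_pos: [0.4355, -0.0309, 0.1676]
tool_rot: [-179.9, 0.0, 167.8]
force: [-0.8, -4.1, 2.6]
grip_width: 0.0276
```

Emit:
servo_tool(
  commands=[0,0,0,0,0,2.7,0,0,0,0,0,3,0,0,0,0,0,3,0,0,0,0,0,3,0,0,0,0,0,3,0,0,0,0,0,3,0,0,0,0,0,3,0,0,0,0,0,3,0,0,0,0,0,3,0,0,0,0,0,0],
)

```text
time_s: 8.15
tool_pos: [0.4355, -0.0309, 0.1676]
tool_rot: [-180.0, 0.0, 141.1]
force: [-0.6, -3.9, 2.4]
grip_width: 0.0279
```

Emit:
servo_tool(
  commands=[0,0,0,0,0,0,0,0,0,0,0,0,0,0,0,0,0,0],
)

```text
time_s: 8.45
tool_pos: [0.4355, -0.0308, 0.1676]
tool_rot: [-180.0, 0.0, 141.2]
force: [-1.4, -4.9, 2.8]
grip_width: 0.028
```

```bash
python3 - <<'E'
from h import *
o=monitor.get_obs();print(o['tool_pos'],o['tool_rot'],o['qpos'].round(1),o['force'],o['wrist_torque'])
for n in ('wrist','side','scene'):
    im,d,o=snap(n,n+'2');P=cloud(n,d,o);P[d==0]=np.nan;np.save(f'pics/{n}2P.npy',P)
    Q=P.reshape(-1,3)
    q=Q[(np.hypot(Q[:,0]-.7123,Q[:,1]+.2542)<.07)&(Q[:,2]>.024)&(Q[:,2]<.05)]
    if len(q)>50: print(n,'cookie',len(q),cv2.minEnclosingCircle(q[:,:2].astype(np.float32)))
    q=Q[(np.hypot(Q[:,0]-.435,Q[:,1]+.03)<.09)&(Q[:,2]>.138)&(Q[:,2]<.153)]
    if len(q)>50:
        b=cv2.minAreaRect(q[:,:2].astype(np.float32));print(n,'housing',len(q),b)
    # snout
    u=np.array([np.cos(np.radians(-38.9)),np.sin(np.radians(-38.9))])
    q=Q[(np.abs(Q[:,2]-.135)<.025)&(np.hypot(Q[:,0]-.435,Q[:,1]+.0305)<.09)]; r=q[:,:2]-[.435,-.0305]
    a=r@u;l=r@[-u[1],u[0]];k=(a>.05)
    print(n,'snout lateral min/max/mean',k.sum(),l[k].min() if k.any() else 0,l[k].max() if k.any() else 0)
    cv2.imwrite(f'pics/{n}2c.png',im[:,:,::-1])
E
```

```text
[ 0.43551423 -0.03081405  0.16758026] [-1.79950228e+02  3.15189199e-02  1.41189544e+02] [ 58.1  -6.5 -53.5 114.4  -5.5  69.6  57.9] [-1.41127581 -4.94840936  2.76873065] [-1.13497882  0.23878723 -0.0317247 ]
wrist housing 1498 ((0.4227088987827301, -0.01999533548951149), (0.04216073825955391, 0.03184880316257477), 51.71723937988281)
wrist snout lateral min/max/mean 0 0 0
side cookie 438 ((0.7074539065361023, -0.2417573779821396), 0.056858815252780914)
side housing 208 ((0.45643192529678345, -0.04713068902492523), (0.04437408596277237, 0.10980550944805145), 54.37628173828125)
side snout lateral min/max/mean 75 -0.013129052849769096 0.01047048150905317
scene cookie 512 ((0.7110309600830078, -0.25157442688941956), 0.04614715650677681)
scene housing 252 ((0.4542660117149353, -0.03994707390666008), (0.03905937820672989, 0.10795339196920395), 41.32250213623047)
scene snout lateral min/max/mean 78 -0.009875080063683475 0.013924204885679105
```

View pics/wrist2.png

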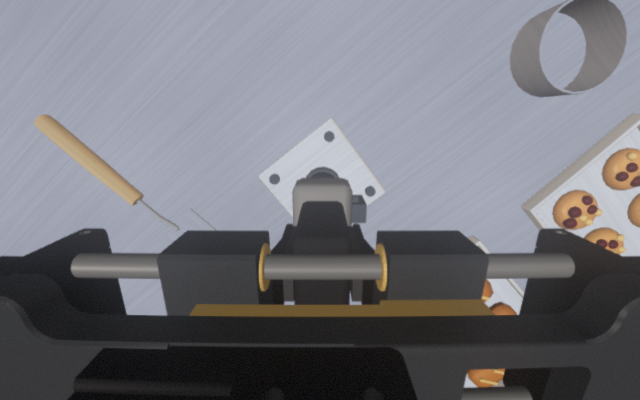

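View pics/scene2.png

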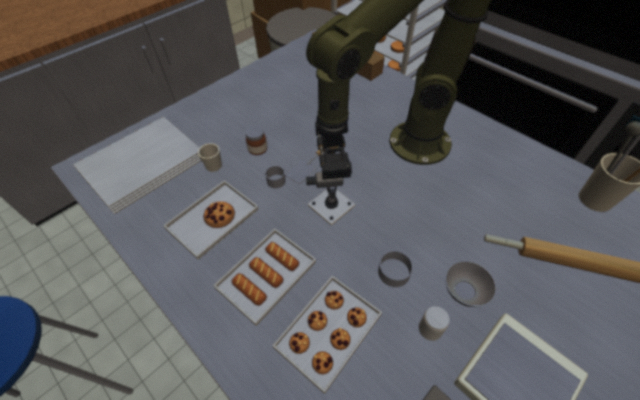

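Emit:
servo_tool(
  commands=[0,0,-3,0,0,0,0,0,-5,0,0,0,0,0,-6,0,0,0,0,0,-6,0,0,0,0,0,-6,0,0,0,0,0,-6,0,0,0,0,0,-6,0,0,0,0,0,-6,0,0,0,0,0,-5,0,0,0,0,0,-4,0,0,0],
)

```text
time_s: 9.6
tool_pos: [0.4354, -0.0307, 0.2201]
tool_rot: [-180.0, 0.0, 141.2]
force: [0.2, -5.1, -4.6]
grip_width: 0.0281
```

```bash
python3 - <<'E'
from h import *
o=monitor.get_obs();print(o['tool_pos'],o['tool_rot'],o['qpos'].round(1),o['force'],o['wrist_torque'],o['grip_width'])
im,d,o=snap('side','side3')
cv2.imwrite('pics/side3c.png',cv2.resize(im[130:270,240:420,::-1],None,fx=4,fy=4,interpolation=cv2.INTER_CUBIC))
E
```

```text
[ 0.43540893 -0.03069382  0.22008338] [-1.79959947e+02  1.56850192e-02  1.41189423e+02] [ 58.2  -9.7 -51.4 110.1  -7.8  76.1  60.3] [ 0.15526406 -5.13226711 -4.61597541] [-1.20819833 -0.26403384 -0.07784577] 0.02808877965542596
```

View pics/side3c.png

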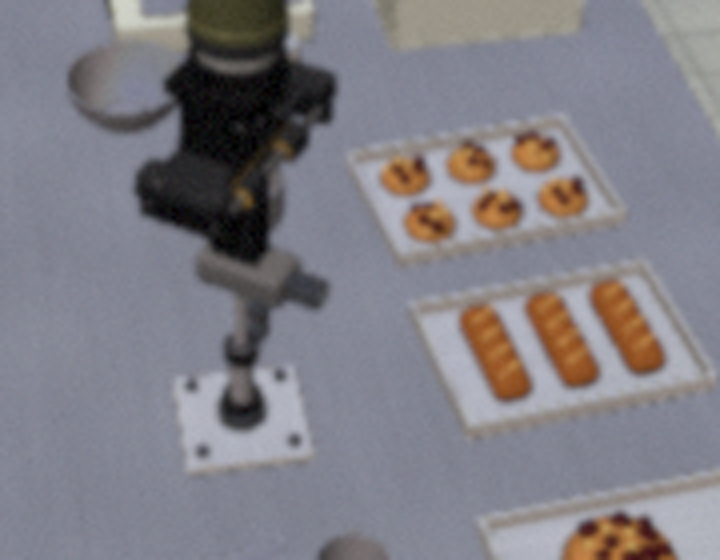

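The mast has risen about 52 mm with the grip, and the snout at (310,290) in the crop points toward the cookie at lower right. I'll continue up to just short of the second stop.

Emit:
servo_tool(
  commands=[0,0,-4,0,0,0,0,0,-4,0,0,0,0,0,-5,0,0,0,0,0,-6,0,0,0,0,0,-6,0,0,0,0,0,-6,0,0,0,0,0,-6,0,0,0,0,0,-6,0,0,0,0,0,-6,0,0,0,0,0,-5,0,0,0],
)

```text
time_s: 10.65
tool_pos: [0.4354, -0.0307, 0.2737]
tool_rot: [-180.0, -0.0, 141.2]
force: [0.5, -5.4, -6.3]
grip_width: 0.0275
```

Emit:
servo_tool(
  commands=[0,0,-5,0,0,0,0,0,-3,0,0,0,0,0,-2,0,0,0,0,0,-1,0,0,0,0,0,0,0,0,0,0,0,0,0,0,0],
)

```text
time_s: 11.25
tool_pos: [0.4354, -0.0306, 0.2848]
tool_rot: [-180.0, -0.0, 141.2]
force: [-0.1, -5.3, -5.8]
grip_width: 0.0273
```

Emit:
servo_tool(
  commands=[0,0,-1,0,0,0,0,0,-1,0,0,0,0,0,0,0,0,0,0,0,0,0,0,0],
)

```text
time_s: 11.65
tool_pos: [0.4354, -0.0306, 0.2867]
tool_rot: [-180.0, -0.0, 141.2]
force: [-0.1, -5.0, -5.3]
grip_width: 0.0277
```

Emit:
servo_tool(
  commands=[0,0,-0.5,0,0,0,0,0,-0.5,0,0,0,0,0,0,0,0,0,0,0,0,0,0,0],
)

```text
time_s: 12.05
tool_pos: [0.4354, -0.0306, 0.2877]
tool_rot: [-180.0, -0.0, 141.2]
force: [0.8, -4.8, -5.1]
grip_width: 0.0277
```

Emit:
servo_tool(
  commands=[0,0,-0.5,0,0,0,0,0,-0.5,0,0,0,0,0,0,0,0,0,0,0,0,0,0,0],
)

```text
time_s: 12.45
tool_pos: [0.4353, -0.0306, 0.2878]
tool_rot: [-180.0, -0.0, 141.2]
force: [2.3, -5.5, -10.9]
grip_width: 0.0275
```

Emit:
servo_tool(
  commands=[0,0,-0.5,0,0,0,0,0,-0.5,0,0,0,0,0,0,0,0,0,0,0,0,0,0,0],
)

```text
time_s: 12.85
tool_pos: [0.4352, -0.0306, 0.2878]
tool_rot: [-180.0, -0.1, 141.2]
force: [3.0, -5.7, -16.9]
grip_width: 0.0281
```

The tool has hit the hard stop at 120.2 mm of rise. I'll check the aim and the scene.

```bash
python3 - <<'E'
from h import *
for n,z0 in (('side',.255),('scene',.255)):
    im,d,o=snap(n,n+'4');P=cloud(n,d,o);P[d==0]=np.nan;Q=P.reshape(-1,3)
    u=np.array([np.cos(np.radians(-38.9)),np.sin(np.radians(-38.9))])
    q=Q[(np.abs(Q[:,2]-z0)<.025)&(np.hypot(Q[:,0]-.435,Q[:,1]+.0305)<.09)]; r=q[:,:2]-[.435,-.0305]
    a=r@u;l=r@[-u[1],u[0]];k=a>.05
    print(n,'snout',k.sum(),l[k].min(),l[k].max(),a.max(),q[k][:,2].max())
    h=q[(q[:,2]>.262)&(q[:,2]<.274)]
    print('housing top z',np.median(h[:,2]),len(h))
im2=im[:,:,::-1]
cv2.imwrite('pics/scene4c.png',cv2.resize(im2[100:300,140:380],None,fx=3,fy=3,interpolation=cv2.INTER_CUBIC))
o=monitor.get_obs();print(o['tool_pos'],o['tool_rot'],np.abs(o['joint_velocities']).max(),o['time_s'],o['qpos'].round(1))
E
```

```text
side snout 84 -0.015449565496797966 0.012088676711240025 0.08053618015125336 0.2708567709022966
housing top z 0.26862365390906073 205
scene snout 95 -0.010960530297027276 0.014210371430869567 0.07637289293537541 0.2697249336146919
housing top z 0.2680000178019612 282
[ 0.4351349  -0.03060891  0.28782467] [-1.79961187e+02 -7.74597166e-02  1.41184574e+02] 0.0676619418807737 12.95 [ 58.3 -11.9 -49.2 103.8  -9.1  84.2  61.8]
```

View pics/scene4c.png

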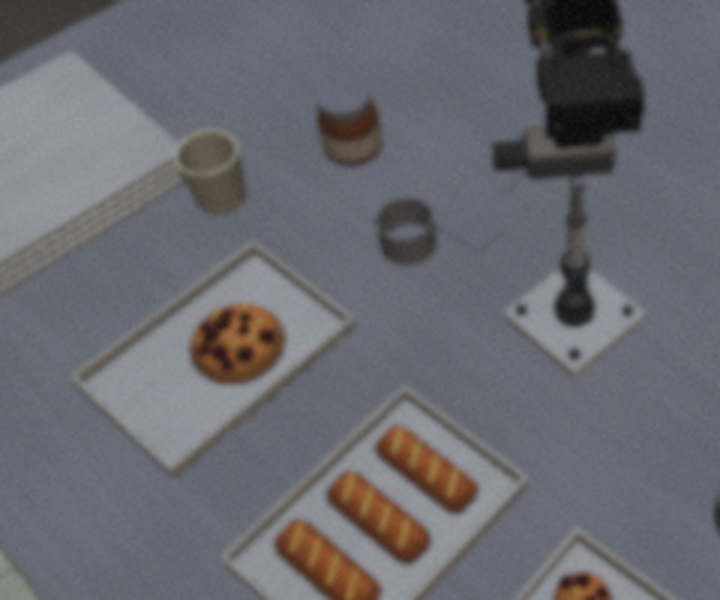

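The mast is fully out, with both tube sections visible below the scanner at (575,230). The snout at (510,155) lies along the bearing to the cookie, and the other objects look undisturbed.

```bash
python3 -c "
from h import *
print(env.sign_off())"
```

```text
the job is handed in; nothing more can be done
None
```

I took the scanner by its grip, swung it to the lone cookie with the mast down, raised it to the second stop, and handed the job in while still holding it there. Sign-off gave no verdict, so the result is only my own measurements:

- **Button:** the fingers closed to about 28 mm at 35 N, which means the button is flush with the grip. I held that from before the swing to the end.
- **Aim:** I turned the scanner from a bearing of −12.2° to −38.8°. The bearing from the mast to the cookie works out at −38.9°. In the two camera views at the end, the snout was off that line by about 1.7 mm, to opposite sides. That averages to zero; taken singly, each would be about 8 mm at the cookie, against 22 mm allowed.
- **Mast:** the tool stopped rising at +120.2 mm and the downward force climbed to about 17 N, so the mast is on the hard stop. The housing top measured 0.268 m, against about 0.270 m expected.
- **At rest:** the arm was still at the last reading, 12.95 s in.
- **Loose things:** nothing was touched that I could see. I judged this from the final pictures and did not measure each object.

The two fixed cameras put the cookie's centre about 5 mm apart, so I used the mean. One later side-camera fit put it about 14 mm away, with a radius too large for the cookie. I set that one aside as a poor fit.

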